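# Follow the sample cup on a coasting carousel with a pen thermometer

## Robot

A 7-joint arm with a two-finger parallel gripper is mounted at the origin on the work surface. World frame = base frame: x ahead of the robot, y to its left, z up, the work surface at z = 0. Lengths are in m, angles in rad, forces in N, time in s.
With the tool pointing down it reaches from about 0.4 to 0.85 m from the base axis. Payload 4.5 kg.
Tool frame: the origin (TCP) lies at the very end of the fingers, on their centre line; the grasp point (between the pads) lies 19 mm behind it; z points along the fingers, y is the line along which they close (so a half turn about z gives the same grasp; the last joint's range is limited). The gripper opens to 88 mm and grips with 3 to 60 N. Pads are 18 mm wide; open, the fingers measure 123 mm over their backs; the gripper's body (75 mm by 187 mm) begins 45 mm behind the grasp point.
Start: joints at [-1.157, 0.689, -0.195, 1.565, 0.157, 0.902, -0.215], TCP at [0.232, 0.58, 0.239] pointing down, gripper open.
Joint ranges: [-3.01, 3.01], [-0.46, 2.08], [-1.47, 1.51], [0.13, 2.56], [-1, 4.14], [0.04, 2.09], [-2.66, 2.66]. Speed limits (rad/s): [2.57, 2.57, 3.14, 3.14, 3.14, 3.14, 3.14].

## Interface

Orientations are given as a unit quaternion [x, y, z, w].
In Python, from plant import r gives the robot as it stands. The module is installed in compiled form; this text tells all that it offers.
- The arm moves only by the shell command python3 -m pendant 'ROWS' [FORCE]. ROWS is JSON, one flat list of numbers, 7 for each row, row after row: the opening, from 0 (shut) to 1 (fully open), then the shift along the tool's x, y, z scaled (see below), then the turn, a rotation vector about the tool's x, y, z scaled (see below). A call has 1 to 12 rows; each row is the pose to reach, as a shift and turn from the pose commanded when the call began, along the tool's axes at that moment; what a row does not reach only later rows make up. The controller multiplies each number of a shift by 0.15 m and each number of a turn by pi/2 rad. A row lasts 1/10 s, in which the tool goes at most 50 mm and 8.59 degrees, less where a joint would pass 70% of its speed; a pose out of reach is approached as far as the arm can. A call with a number of a shift or a turn outside -1 to 1 is refused whole. A call with a gripper value outside its range is refused whole. The fingers move at their own pace and stop on an object; FORCE is the grip in N (left out, the last holds). Time passes only in rows, so rows that repeat a pose let the fingers close. It gives the time, the measured TCP pose, the force, the opening and the grip force at its end, in the units of the state.
- r.get_state(): the state, without advancing time (a new reading comes with each control period).
- r.snapshot(name): name is "side" or "top" or "wrist"; returns a dict with "img" (480x640x3 uint8, red, green, blue), "mtx" (3x3 intrinsics, pixels), "k1" (the pictures are not rectified: a ray, as slopes to the right and down, at radius r is drawn at 1 + k1 r^2 times it, then the intrinsics apply), "cam_to_world" (4x4, takes a point from camera to world coordinates). Camera axes: x right, y up, looking along -z (the intrinsics and any distortion apply to the point x, -y, -z); pixel columns grow to the right and rows downward; lengths in m; the calibration is good to about 2 mm. A picture is of the moment at which its call begins. There is no depth.
- r.finish_job(): hands the job in; it is judged then, once.
The state is a dict: "clock": time; "q": joint angles; "qd": joint speeds; "joint_torque": joint torques, N m; "tool_pos": TCP position; "eef_rot": TCP orientation; "contact_force": force on the tool from outside, world axes, zero at the start; "moment": the same for the moment, N m; "opening": opening from 0.0 (shut) to 1.0 (fully open); "finger_force": force on a finger pad.
Only numpy, scipy, OpenCV 4.12 (cv2) and the standard library are available. Lean on these libraries where they do the work, as an engineer would, in place of code of your own. Each camera call takes 0.05 s, during which the arm holds its last target. There are 200 camera calls.

## Task

Take the pen thermometer out of its stand and use it, not the fingers, to push the sample carousel gently (the tall post on its deck is there for that), so that it turns on by itself at about one turn in seven seconds, either way round (never faster than one turn in three seconds). Then take the reading: keep the pen's tip over the mouth of the open cup, 1 to 5 cm above the rim, for six seconds on end while the carousel coasts at no less than one turn in twenty seconds, touching neither carousel nor cup. Finish with the pen still held upright in the gripper, clear of everything and with its tip above the height of the cup's rim, and leave the other things on the bench where they are.

Things in the scene. Friction and masses are not known exactly. Their poses are not given: they have to be found in the camera images.
- carousel_base: Fixed round white base (200 mm across) of the sample carousel, carrying the turning deck. Origin on the bench on the vertical turning axis.
- axis_top (a point): Point on the turning axis at z = 62 mm, the top of the low hub. Deck: flat aluminium disc 280 mm across, top at z = 50 mm. It also carries six capped amber vials (26 mm across, tops at z = 86 mm), fixed on a ring of radius 110 mm at 50, 90 and 130 degrees either side of the cup. Only the cup (rim 100 mm) and the post (top 130 mm) rise above z = 90 mm.
- carousel (a joint): Angle of the deck, rad, counter-clockwise from above positive, turns freely for many turns. At 0 the cup lies in world +x from the axis. Moment of inertia nominally 0.0113 kg m2 (actual 0.7 to 1.4 times). Bearing: viscous 0.0004 N m s/rad plus dry friction 0.0003 N m; from 1 rad/s it slows by about 0.06 rad/s each second.
- cup_mouth (a point): Centre of the mouth of the open white ceramic cup fixed on the deck, at rim height, z = 100 mm, 100 mm from the turning axis. Cup 58 mm across outside, opening 50 mm across, 50 mm tall.
- cup: The same open white cup; origin at the centre of its underside, on the deck at z = 50 mm, z up.
- post_top (a point): Top centre of the upright bare steel push post on the deck, 18 mm in diameter, z = 130 mm, standing 80 mm above the deck, 100 mm from the axis straight across the axis from the cup.
- stand: Fixed grey block 80 x 80 x 70 mm with a 22 mm vertical hole through its middle; holds the pen. Origin at the centre of its underside.
- pen: Pen thermometer, 120 g: steel nose 16 mm in diameter, 60 mm long, below a square white handle 26 x 26 x 80 mm (total 140 mm). Origin at the nose tip, z axis up along the pen, x and y normal to the handle's faces. At the start it stands upright in the stand, nose in the hole, handle resting on the block: handle from z = 70 to 150 mm, tip at z = 10 mm.
- pen_tip (a point): The nose tip of the pen (lower end, on its axis).
- jar: White screw jar, 64 mm across, 85 mm tall, bystander. Origin at the centre of its underside.
- bottle: White reagent bottle, 76 mm across, 170 mm tall, bystander. Origin at the centre of its underside.
- tray: Blue open tray 140 x 200 x 50 mm, bystander. Origin at the centre of its underside.
There are look-alikes about, which are no part of the job. Of the things like the pen, leave any that is blue, pink or turquoise; of the rest the larger one is meant.

How it is judged:
By the outcome, as a careful person would: the job done as asked, in the order asked, and still so for the second after the job is handed in, while the arm keeps its last pose, push and grip.
It also fails if it takes over 64 s, if anything falls off the work surface, if the arm or the gripper's body presses on something with over 40 N, if the wrist force passes 120 N, or if a joint passes its speed limit or range.

## Working session

There is one attempt and no reset: what is moved stays moved. The work goes in short steps, Python scripts to look and compute and a shell command to move; the robot and the scene stay as the last step left them, time stands still between calls to the robot, and variables do not carry over. Pictures are saved under pics/ and viewed, at most 10 in all, crops included, and the job is handed in when it is done.

```bash
mkdir -p pics; cat > h.py <<'E'
import numpy as np, cv2
from plant import r
def snap(n,f=None):
    s=r.snapshot(n)
    if f: cv2.imwrite('pics/'+f,cv2.cvtColor(s['img'],cv2.COLOR_RGB2BGR)); np.savez('pics/'+f[:-4]+'.npz',**{k:s[k] for k in('img','mtx','k1','cam_to_world')})
    return s
def ray(s,u,v):
    K=np.array(s['mtx']);d=np.array([(u-K[0,2])/K[0,0],(v-K[1,2])/K[1,1]]);p=d.copy()
    for _ in range(20): p=d/(1+float(s['k1'])*(p@p))
    T=np.array(s['cam_to_world']);return T[:3,3],T[:3,:3]@np.array([p[0],-p[1],-1])
def at(s,u,v,z):
    o,d=ray(s,u,v);return o+d*(z-o[2])/d[2]
def proj(s,P):
    T=np.array(s['cam_to_world']);c=T[:3,:3].T@(np.array(P)-T[:3,3]);p=np.array([c[0],-c[1]])/-c[2]
    p=p*(1+float(s['k1'])*(p@p));K=np.array(s['mtx']);return np.array([K[0,0]*p[0]+K[0,2],K[1,1]*p[1]+K[1,2]])
E
python3 - <<'E'
from h import *
s=snap('top','top1.png');t=snap('side','side1.png')
print(np.array(s['cam_to_world']).round(3),np.array(t['cam_to_world']).round(3),s['k1'],s['mtx'])
print(r.get_state())
E
```

```text
[[-0.01   0.999 -0.036  0.45 ]
 [-1.    -0.01   0.003 -0.035]
 [ 0.003  0.036  0.999  1.239]
 [ 0.     0.     0.     1.   ]] [[ 0.967  0.137 -0.215  0.287]
 [-0.255  0.549 -0.796 -0.935]
 [ 0.009  0.825  0.566  0.721]
 [ 0.     0.     0.     1.   ]] -0.16291469149388652 [[539.70306394   0.         319.66631992]
 [  0.         539.70306394 239.54261012]
 [  0.           0.           1.        ]]
{'clock': 0.1, 'q': array([-1.15717246,  0.6898713 , -0.19453005,  1.5662347 ,  0.15726848,
        0.90247415, -0.21508749]), 'qd': array([-7.04965229e-04, -1.46315935e-03, -1.23645745e-03, -2.45454443e-03,
       -2.09091522e-03, -1.62830930e-04, -2.10732093e-05]), 'joint_torque': array([-4.00401463e-03, -5.28497171e+01, -1.27176359e+00, -1.53835970e+01,
       -5.25440974e-02,  2.01376555e-03,  6.93011089e-05]), 'tool_pos': array([0.23154299, 0.5799278 , 0.23800987]), 'eef_rot': array([ 1.88734886e-01,  9.82027750e-01, -7.92703935e-04, -1.08860914e-04]), 'contact_force': array([-0.56118207, -0.57728698,  0.55855155]), 'moment': array([ 0.00605936, -0.00424688,  0.01326681]), 'finger_force': 0.0, 'opening': 0.9998483808360868}
```

View pics/top1.png

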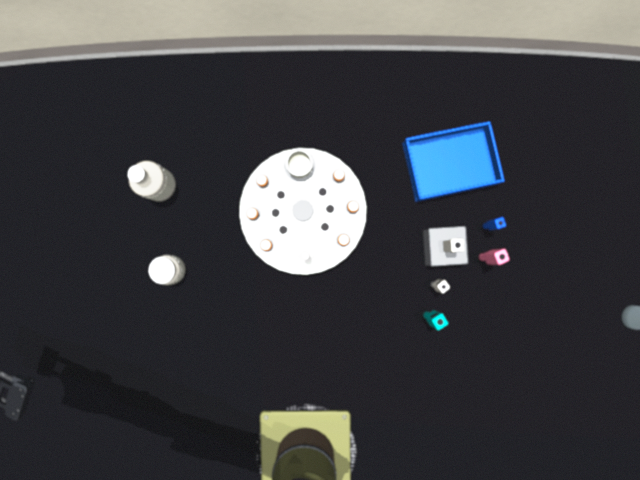

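View pics/side1.png

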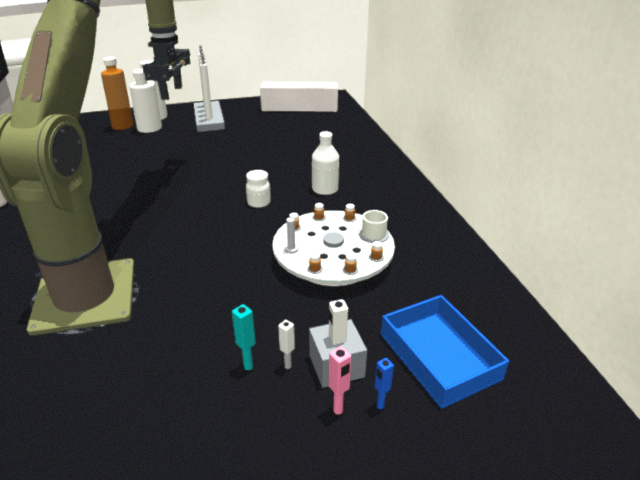

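Candidates (top view): white pen in the grey stand (457,245), small white (442,286), teal (436,321), pink (497,257) and blue (497,223). The white one in the stand fits, since it isn't an excluded colour and is the larger white. I'll confirm that in a crop.

```bash
python3 - <<'E'
from h import *
a=np.load('pics/top1.npz');b=np.load('pics/side1.npz')
f=lambda s,x,y,w,h,k:cv2.resize(s['img'][y:y+h,x:x+w],(w*k,h*k),interpolation=cv2.INTER_CUBIC)
A=f(a,405,205,120,130,4)   # 480x520
B=f(b,225,280,75+100,130,1)
o=np.zeros((600,800,3),np.uint8);o[:520,:480]=A
B=cv2.resize(b['img'][280:430,320:400],(320,600),interpolation=cv2.INTER_CUBIC);o[:,480:]=B
cv2.imwrite('pics/crop1.png',o[:,:,::-1])
for n,u,v,z in [('hub',303,210,.062),('cup',300,163,.1),('post',308,259,.13),('pen',457,245,.15),('pink',501,257,.14),('sm',443,286,.1),('teal',439,321,.14)]: print(n,at(a,u,v,z).round(4))
for n,u,v,z in [('hub',334,240,.062),('cup',375,218,.1),('post',291,219,.13),('pen',338.5,303.5,.15)]: print(n,at(b,u,v,z).round(4))
E
```

```text
hub [ 0.5582 -0.0029  0.062 ]
cup [0.6554 0.0016 0.1   ]
post [ 0.4509 -0.0142  0.13  ]
pen [ 0.4761 -0.3189  0.15  ]
pink [ 0.4503 -0.4149  0.14  ]
sm [ 0.3903 -0.3001  0.1   ]
teal [ 0.3206 -0.2818  0.14  ]
hub [ 0.5578 -0.0152  0.062 ]
cup [ 0.6567 -0.0056  0.1   ]
post [ 0.4615 -0.0109  0.13  ]
pen [ 0.4787 -0.3195  0.15  ]
```

View pics/crop1.png

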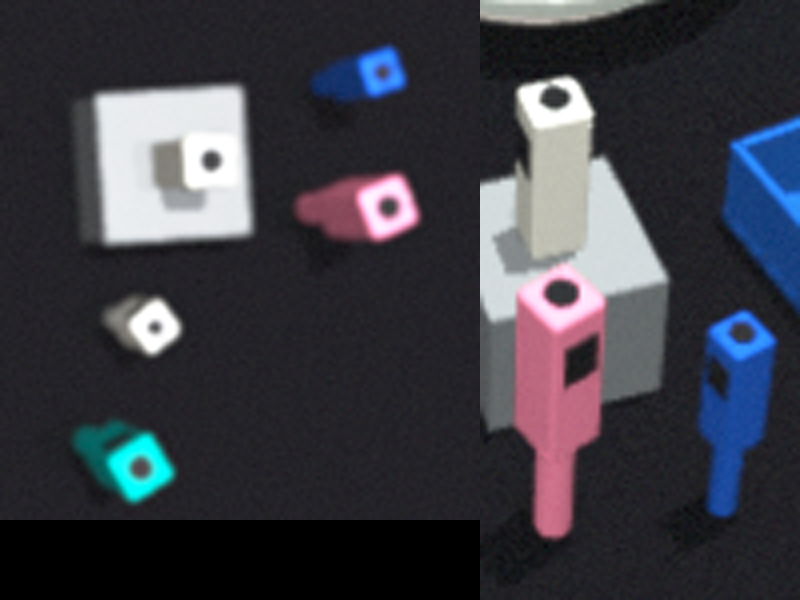

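The pen in the stand is the larger white one: handle top at (457.7,245) in the top view, square with the stand. I'll fit the deck axis precisely and plan the approach.

```bash
cat >> h.py <<'E'
from scipy.spatial.transform import Rotation as R
from scipy.optimize import least_squares
def plan(p,st=None):
    st=st or r.get_state();M=R.from_quat(st['eef_rot']);return (M.inv().apply(np.array(p)-st['tool_pos'])/.15).round(3)
def circ(P,rad=None):
    f=lambda c:np.hypot(P[:,0]-c[0],P[:,1]-c[1])-(rad or c[2])
    return least_squares(f,[*P[:,:2].mean(0),rad or .1],loss='soft_l1',f_scale=.001).x
E
python3 - <<'E'
from h import *
for n,box in(('top1',(225,135,155,150)),('side1',(262,195,145,100))):
    s=np.load(f'pics/{n}.npz');x,y,w,h=box
    g=s['img'][y:y+h,x:x+w].min(2);m=(g>110).astype(np.uint8)
    c=max(cv2.findContours(m,0,1)[0],key=cv2.contourArea)[:,0]
    if n=='side1': c=c[(c[:,1]>35)&(c[:,1]<52)] 
    c=cv2.convexHull(c)[:,0] if n=='top1' else c
    P=np.array([at(s,a+x,b+y,.05) for a,b in c]);k=circ(P);print(n,len(P),k,circ(P,.14)[:2])
from h import *
st=r.get_state();M=R.from_quat(st['eef_rot'])
T=[(.30,.45,.26),(.40,.30,.26),(.45,.15,.26),(.47,0,.26),(.4775,-.16,.26),(.4775,-.319,.25)]
p=st['tool_pos']
for t in T: print((M.inv().apply(np.array(t)-p)/.15).round(3));p=np.array(t)
E
```

```text
top1 55 [ 0.55876607 -0.00118698  0.14178057] [ 5.59015047e-01 -3.47722025e-04]
side1 32 [ 0.55856284 -0.00580801  0.13924471] [ 0.55793479 -0.00849219]
[-0.745 -0.636 -0.146]
[-0.99  -0.682  0.001]
[-0.68  -0.805  0.001]
[-0.495 -0.879  0.001]
[-0.442 -0.972  0.002]
[-0.393 -0.984  0.068]
```

```bash
python3 -m pendant '[0.8,-0.35,-0.3,-0.07,0,0,0, 0.8,-0.745,-0.636,-0.146,0,0,0, 0.8,-1,-0.86,-0.146,0,0,0, 0.8,-1,-1,-0.146,0,0,0]' 30
python3 -m pendant '[0.8,-0.25,-0.2,0,0,0,0, 0.8,-0.5,-0.4,0,0,0,0, 0.8,-0.75,-0.65,0,0,0,0, 0.8,-0.9,-0.9,0,0,0,0]'
python3 -m pendant '[0.8,-0.2,-0.26,0,0,0,0, 0.8,-0.4,-0.52,0,0,0,0, 0.8,-0.55,-0.78,0,0,0,0, 0.8,-0.6,-1,0,0,0,0]'
python3 -m pendant '[0.8,-0.15,-0.28,0,0,0,0, 0.8,-0.25,-0.56,0,0,0,0, 0.8,-0.36,-0.8,0,0,0,0, 0.8,-0.45,-1,0,0,0,0]'
python3 - <<'E'
from h import *
st=r.get_state();print(st['tool_pos'],st['q'],plan((.4775,-.319,.25)))
E
```

```text
clock: 0.5
tool_pos: [0.314, 0.3983, 0.2598]
eef_rot: [0.19, 0.982, 0.0, 0.001]
contact_force: [0.3, -0.9, -0.3]
opening: 0.803
finger_force: 0.0
clock: 0.9
tool_pos: [0.389, 0.2225, 0.2597]
eef_rot: [0.19, 0.982, 0.0, 0.001]
contact_force: [0.8, 1.0, -0.4]
opening: 0.799
finger_force: 0.0
clock: 1.3
tool_pos: [0.4163, 0.0488, 0.2596]
eef_rot: [0.191, 0.982, -0.0, 0.0]
contact_force: [-0.0, -0.5, 0.6]
opening: 0.799
finger_force: 0.0
clock: 1.7
tool_pos: [0.4218, -0.1149, 0.2596]
eef_rot: [0.19, 0.982, -0.0, -0.0]
contact_force: [0.4, 0.1, -0.2]
opening: 0.802
finger_force: 0.0
[ 0.42178426 -0.114904    0.25961317] [ 0.33841639  0.42456015 -0.25757485  2.07379383  0.17185602  0.66350424
  1.15580854] [-0.852 -1.124  0.064]
```

```bash
python3 -m pendant '[0.8,-0.2,-0.25,0.06,0,0,0.09, 0.8,-0.4,-0.5,0.06,0,0,0.18, 0.8,-0.6,-0.75,0.06,0,0,0.27, 0.8,-0.85,-1,0.06,0,0,0.36, 0.8,-0.85,-1,0.06,0,0,0.45, 0.8,-0.85,-1,0.06,0,0,0.54, 0.8,-0.85,-1,0.06,0,0,0.63, 0.8,-0.85,-1,0.06,0,0,0.72, 0.8,-0.85,-1,0.06,0,0,0.758, 0.8,-0.85,-1,0.06,0,0,0.758]'
python3 - <<'E'
from h import *
st=r.get_state();print(st['tool_pos'],st['q'],plan((.4775,-.319,.25)))
s=snap('wrist','w1.png');print([proj(s,(.4775,-.319,z)).round(1) for z in(.15,.07)],np.array(s['cam_to_world']).round(3))
E
```

```text
clock: 2.7
tool_pos: [0.485, -0.2987, 0.2504]
eef_rot: [0.707, 0.707, -0.0, -0.0]
contact_force: [0.3, 0.6, -0.7]
opening: 0.798
finger_force: 0.0
[ 0.48503534 -0.29867097  0.25039396] [ 0.4092504   0.60051844  0.10319301  1.73158633 -0.07983528  0.8145333
  0.54990561] [-0.136 -0.05   0.003]
[array([310.1, 272. ]), array([313.1, 238.3])] [[ 1.    -0.001  0.     0.485]
 [ 0.001  0.965  0.261 -0.231]
 [-0.    -0.261  0.965  0.396]
 [ 0.     0.     0.     1.   ]]
```

View pics/w1.png

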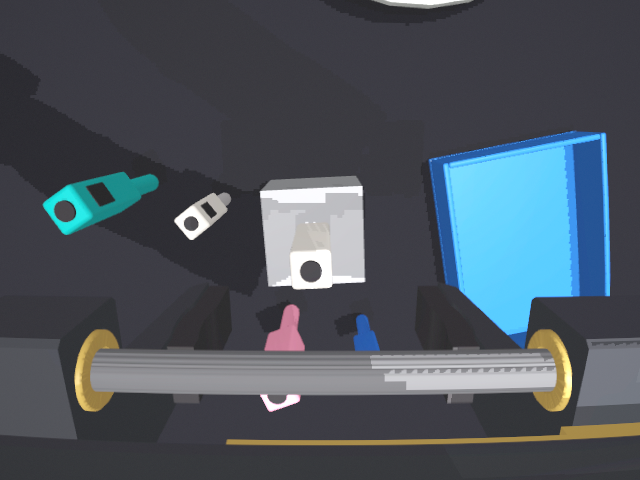

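The pen's top dot is at (311,271) and I predicted (310,272), so the pen is at (0.478,-0.319). Next I descend and grip.

```bash
python3 -m pendant '[0.8,-0.135,-0.048,0,0,0,0, 0.8,-0.135,-0.048,0,0,0,0, 0.8,-0.135,-0.048,0.2,0,0,0, 0.8,-0.135,-0.048,0.45,0,0,0, 0.8,-0.135,-0.048,0.7,0,0,0, 0.8,-0.135,-0.048,0.85,0,0,0, 0.8,-0.135,-0.048,0.95,0,0,0, 0.8,-0.135,-0.048,0.95,0,0,0, 0,-0.135,-0.048,0.95,0,0,0, 0,-0.135,-0.048,0.95,0,0,0, 0,-0.135,-0.048,0.95,0,0,0, 0,-0.135,-0.048,0.95,0,0,0]' 35
python3 -m pendant '[0,0,0,0,0,0,0, 0,0,0,0,0,0,0, 0,0,0,0,0,0,0]'
```

```text
clock: 3.95
tool_pos: [0.4784, -0.3195, 0.1091]
eef_rot: [0.707, 0.707, 0.0, 0.001]
contact_force: [0.0, -0.1, 0.3]
opening: 0.459
finger_force: 0.0
clock: 4.25
tool_pos: [0.4781, -0.3193, 0.1085]
eef_rot: [0.707, 0.707, 0.0, 0.0]
contact_force: [-0.6, 1.4, 2.6]
opening: 0.289
finger_force: 34.8
```

```bash
python3 -m pendant '[0,0,0,-0.1,0,0,0, 0,0,0,-0.3,0,0,0, 0,0,0,-0.55,0,0,0, 0,0,0,-0.8,0,0,0, 0,0,0,-1,0,0,0, 0,0,0,-1,0,0,0]'
cat >> h.py <<'E'
def bird(s,c=(.5585,-.004),half=.15,px=1000,z=.05):
    n=int(2*half*px);g=np.mgrid[0:n,0:n];X=c[0]-half+g[0]/px;Y=c[1]-half+g[1]/px  # row->x col->y
    T=np.array(s['cam_to_world']);K=np.array(s['mtx']);P=np.stack([X,Y,np.full(X.shape,z)],-1)-T[:3,3]
    q=P@T[:3,:3];a=q[...,0]/-q[...,2];b=-q[...,1]/-q[...,2];k=1+float(s['k1'])*(a*a+b*b)
    return cv2.remap(np.array(s['img']),(K[0,0]*a*k+K[0,2]).astype(np.float32),(K[1,1]*b*k+K[1,2]).astype(np.float32),cv2.INTER_LINEAR)
E
python3 - <<'E'
from h import *
o=[]
for n in('top1','side1'):
    o.append(cv2.resize(bird(np.load(f'pics/{n}.npz')),(390,390)))
cv2.imwrite('pics/bird.png',np.hstack(o)[:,:,::-1])
E
```

```text
clock: 4.85
tool_pos: [0.48, -0.3207, 0.2622]
eef_rot: [0.707, 0.707, 0.001, 0.004]
contact_force: [0.8, -0.5, -1.3]
opening: 0.287
finger_force: 34.8
```

View pics/bird.png

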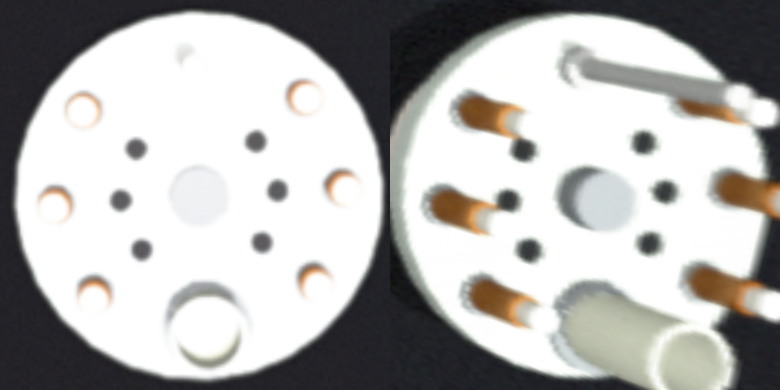

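Both rectified views show the deck: holes at 60 mm radius, axis at about (0.559,-0.002), deck angle +3.6°, and the post at (0.459,-0.008). I'll move the pen to about 10 mm on the -y side of the post, with the tip at z = 0.10.

```bash
python3 -m pendant '[0,0.15,-0.02,0,0,0,0, 0,0.4,-0.05,0,0,0,0, 0,0.7,-0.08,0.1,0,0,0, 0,1,-0.11,0.2,0,0,0]'
python3 -m pendant '[0,0.25,0,0.1,0,0,0, 0,0.45,0,0.2,0,0,0, 0,0.6,0,0.22,0,0,0, 0,0.75,0,0.22,0,0,0, 0,0.85,0,0.22,0,0,0, 0,0.88,0,0.22,0,0,0, 0,0.88,0,0.22,0,0,0, 0,0.88,0,0.22,0,0,0]'
cat >> h.py <<'E'
HA=np.radians([50,90,130,-50,-90,-130])
def deck(s,guess,ax=(.559,-.002),span=np.pi,d=.004):
    b=bird(s,c=ax).min(2).astype(float);b=cv2.GaussianBlur(b,(0,0),2.5);best=None
    from scipy.ndimage import map_coordinates as mc
    th=np.arange(guess-span,guess+span,.005);rr=np.arange(-d,d+1e-6,.002)
    for dx in rr:
      for dy in rr:
        f=lambda rad,off:mc(b,[150+1000*(dx+rad*np.cos(th[:,None]+HA+off)),150+1000*(dy+rad*np.sin(th[:,None]+HA+off))],order=1)
        sc=f(.0605,0)-(f(.045,0)+f(.0755,0))/2
        sc=np.median(sc,1)
        i=sc.argmin()
        if best is None or sc[i]<best[0]: best=(sc[i],th[i],dx,dy)
    return best
E
python3 - <<'E'
from h import *
for n in('top1','side1'): print(deck(np.load(f'pics/{n}.npz'),.06,span=.5))
st=r.get_state();print(st['clock'],st['tool_pos'],plan((.4631,-.035,.1985)))
for n in('wrist','side'): print(n,deck(snap(n,n+'2.png'),.06,span=.5))
s=np.load('pics/wrist2.npz');print(proj(s,(.4592,-.0083,.13)),proj(s,(*st['tool_pos'][:2],.1)))
E
```

```text
clock: 5.25
tool_pos: [0.4606, -0.1679, 0.2271]
eef_rot: [0.707, 0.707, -0.0, -0.0]
contact_force: [1.2, 0.1, -2.6]
opening: 0.289
finger_force: 34.7
clock: 6.05
tool_pos: [0.4612, -0.0383, 0.195]
eef_rot: [0.707, 0.707, -0.0, 0.0]
contact_force: [0.1, -0.9, -0.2]
opening: 0.295
finger_force: 34.7
(np.float64(-156.7751885252983), np.float64(0.06500000000000045), np.float64(0.0), np.float64(0.0))
(np.float64(-181.58663053235034), np.float64(0.05000000000000043), np.float64(0.0), np.float64(-0.002))
6.05 [ 0.46116028 -0.03825869  0.19499727] [ 0.022  0.013 -0.023]
wrist (np.float64(-156.73749090918756), np.float64(0.005000000000000393), np.float64(0.0), np.float64(0.002))
side (np.float64(-181.50049048539307), np.float64(0.05000000000000043), np.float64(0.0), np.float64(-0.002))
[318.23784276 201.73414843] [322.24990817 242.58073272]
```

View pics/wrist2.png

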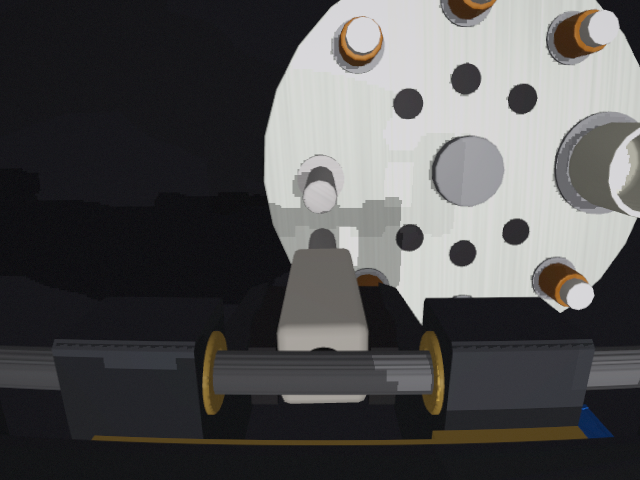

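View pics/side2.png

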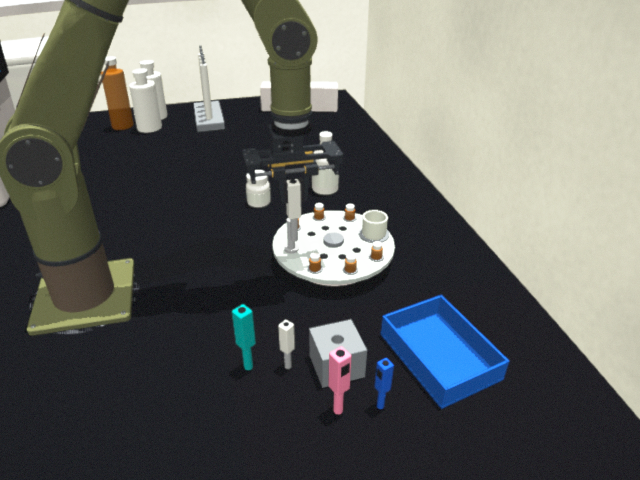

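```bash
python3 - <<'E'
from h import *
s=np.load('pics/wrist2.npz')
H=[(408,104),(465,79),(522,99),(516,232),(462,253),(410,237)]
P=np.array([at(s,*h,.05)[:2] for h in H]);print(P.round(4),P.mean(0))
for i in range(3): d=P[i]-P[i+3];print(np.degrees(np.arctan2(d[1],d[0])).round(1))
p=r.get_state()['tool_pos'];ax=np.array([.559,-.002]);d=p[:2]-ax;a0=np.arctan2(d[1],d[0]);r0=np.hypot(*d)
st=np.cumsum([.02,.03,.035,.035,.045,.055,.065,.075,.085,.09,.09,.09])
for i,x in enumerate(st):
    rr=r0+(.1014-r0)*min(1,(i+1)/4);q=ax+rr*np.array([np.cos(a0-x),np.sin(a0-x)]);e=(q-p[:2])/.15;print(e[1].round(3),e[0].round(3))
E
```

```text
[[ 0.5182  0.0434]
 [ 0.5555  0.0599]
 [ 0.5956  0.0479]
 [ 0.6015 -0.0445]
 [ 0.5629 -0.0603]
 [ 0.5241 -0.0482]] [ 5.59632461e-01 -3.15650834e-04]
133.4
93.5
53.3
0.015 -0.0
0.036 -0.002
0.06 -0.004
0.084 -0.006
0.114 -0.012
0.151 -0.018
0.194 -0.023
0.245 -0.025
0.302 -0.022
0.363 -0.014
0.422 -0.0
0.48 0.018
```

```bash
sed -i 's/sc=np.median(sc,1)/sc=np.sort(sc,1)[:,:5].mean(1)/' h.py
python3 - <<'E'
from h import *
for n in('top1','side1','side2','wrist2'): print(n,deck(np.load(f'pics/{n}.npz'),.06,span=.5))
E
python3 -m pendant '[0,0.015,0,0,0,0,0, 0,0.036,-0.002,0,0,0,0, 0,0.06,-0.004,0,0,0,0, 0,0.084,-0.006,0,0,0,0, 0,0.114,-0.012,0,0,0,0, 0,0.151,-0.018,0,0,0,0, 0,0.194,-0.023,0,0,0,0, 0,0.245,-0.025,0,0,0,0, 0,0.302,-0.022,0,0,0,0, 0,0.363,-0.014,0,0,0,0, 0,0.422,0,0,0,0,0, 0,0.48,0.018,0,0,0,0]'
python3 - <<'E'
from h import *
for n in('wrist','side'): print(n,r.get_state()['clock'],deck(snap(n,n+'3.png'),-.45,span=.7))
print(r.get_state()['tool_pos'])
E
```

```text
top1 (np.float64(-157.24777463392192), np.float64(0.06500000000000045), np.float64(0.0), np.float64(0.0))
side1 (np.float64(-181.74615211062547), np.float64(0.07500000000000046), np.float64(0.002), np.float64(-0.002))
side2 (np.float64(-179.8767408604041), np.float64(0.03500000000000042), np.float64(0.0), np.float64(-0.002))
wrist2 (np.float64(-157.41938981183463), np.float64(0.020000000000000406), np.float64(0.0), np.float64(0.002))
clock: 7.35
tool_pos: [0.4643, 0.0358, 0.1953]
eef_rot: [0.707, 0.707, 0.0, -0.0]
contact_force: [-0.8, -0.3, -0.8]
opening: 0.294
finger_force: 34.8
wrist 7.35 (np.float64(-123.0396919144088), np.float64(-0.5800000000000121), np.float64(0.002), np.float64(0.004))
side 7.4 (np.float64(-181.432534150221), np.float64(-0.6050000000000115), np.float64(0.0), np.float64(-0.002))
[0.46477209 0.03658176 0.19524343]
```

```bash
python3 -m pendant '[0,-0.03,0.01,-0.08,0,0,0, 0,-0.06,0.04,-0.2,0,0,0, 0,-0.1,0.15,-0.3,0,0,0, 0,-0.15,0.35,-0.3,0,0,0, 0,-0.2,0.5,-0.3,0,0,0, 0,-0.2,0.55,-0.3,0,0,0]'
cat >> h.py <<'E'
def deck2(s,guess,ax=(.559,-.002)):
    b=bird(s,c=ax).min(2);m=(b<95).astype(np.uint8);n,l,st,ce=cv2.connectedComponentsWithStats(m)
    C=[( (ce[i][1]-150)/1000,(ce[i][0]-150)/1000) for i in range(1,n) if 60<st[i,4]<330 and max(st[i,2:4])<26]
    Q=[c for c in C if .05<np.hypot(*c)<.071];g=guess;A=[]
    for _ in range(3):
        A=[]
        for c in Q:
            e=(np.arctan2(c[1],c[0])-g-HA+np.pi)%(2*np.pi)-np.pi;k=abs(e).argmin()
            if abs(e[k])<.2: A.append((*c,k))
        if len(A)<2: return None
        A=np.array(A)
        f=lambda v:np.r_[A[:,0]-v[1]-.0605*np.cos(v[0]+HA[A[:,2].astype(int)]),A[:,1]-v[2]-.0605*np.sin(v[0]+HA[A[:,2].astype(int)]),.3*v[1],.3*v[2]]
        o=least_squares(f,[g,0,0]);g=o.x[0]
    return o.x.round(4),len(A),np.abs(o.fun).max().round(4)
E
python3 - <<'E'
from h import *
for n in('top1','side1','side2','wrist2'): print(n,deck2(np.load(f'pics/{n}.npz'),.06))
for n in('wrist3','side3'): print(n,deck2(np.load(f'pics/{n}.npz'),-.59))
for n in('side','wrist','top'):
    t=r.get_state()['clock'];s=snap(n,n+'4.png');g=deck(s,-1.2,span=.6);print(n,t,g,deck2(s,g[1]))
print(r.get_state()['tool_pos'],r.get_state()['clock'])
E
```

```text
clock: 8.05
tool_pos: [0.5488, 0.0031, 0.2404]
eef_rot: [0.708, 0.706, 0.0, 0.001]
contact_force: [-0.3, -0.2, -1.5]
opening: 0.292
finger_force: 34.8
top1 None
side1 (array([ 0.0571,  0.0003, -0.0015]), 6, np.float64(0.0004))
side2 (array([ 0.0569,  0.0002, -0.0015]), 6, np.float64(0.0004))
wrist2 (array([0.058 , 0.0005, 0.0019]), 6, np.float64(0.0006))
wrist3 (array([-0.5448,  0.0006,  0.0018]), 3, np.float64(0.0005))
side3 (array([-0.5917,  0.0006, -0.0013]), 6, np.float64(0.0012))
side 8.05 (np.float64(-155.49275555616964), np.float64(-1.140000000000014), np.float64(0.002), np.float64(-0.002)) (array([-1.1623,  0.0013, -0.0013]), 5, np.float64(0.0023))
wrist 8.1 (np.float64(-145.5716800820515), np.float64(-1.2550000000000114), np.float64(0.0), np.float64(0.002)) (array([-1.2206e+00,  8.0000e-04,  1.8000e-03]), 5, np.float64(0.0005))
top 8.15 (np.float64(-35.45989171857692), np.float64(-1.1600000000000135), np.float64(-0.004), np.float64(0.002)) None
[0.54559564 0.00498559 0.23978185] 8.2
```

```bash
cat > trk.py <<'E'
import json,sys
from h import *
D=json.load(open('obs.json'));AX=np.array([.5593,-.0015]);B,C=.0004,.0003
def model(v,t):   # clockwise turning: theta decreasing
    I=.0113*np.exp(v[2]);k=B/I;w0=v[1];c=C/B;x=np.asarray(t)-7.4
    return v[0]-((w0+c)*(1-np.exp(-k*x))/k-c*x)
def fit():
    o=np.array(D['obs']);return least_squares(lambda v:np.r_[(o[:,1]-model(v,o[:,0]))/.008,v[2]/.25],[-.59,.9,0],loss='soft_l1').x
def look(names):
    v=fit()
    for n in names:
        t=r.get_state()['clock'];s=snap(n,f'{n}_{int(t*100)}.png');m=deck2(s,float(model(v,t)))
        print(n,t,m,'pred',model(v,t).round(3))
        if m and m[1]>=3 and m[2]<.003: D['obs'].append((t,float(m[0][0])))
def rows(blend,z=.2285,N=12,lead=.03):
    v=fit();t0=r.get_state()['clock'];c=np.array(D['cmd']);w=(model(v,t0)-model(v,t0+.01))/.01
    st=r.get_state();print('t0',t0,'w',w.round(3),'v',v.round(3),'meas',st['tool_pos'],'cmd',c.round(4))
    th=model(v,st['clock']);print('tip err now mm',1e3*np.hypot(*(st['tool_pos'][:2]-AX-.1*np.array([np.cos(th),np.sin(th)]))).round(4))
    L=[]
    for i in range(N):
        a=model(v,t0+.1*(i+1)+lead);g=np.r_[AX+.1*np.array([np.cos(a),np.sin(a)]),z]
        b=blend[i] if i<len(blend) else 1
        e=((c+(g-c)*b)-c)/.15;L.append([e[1].round(2),e[0].round(2),-e[2].round(2)])
    print(*[f'{a:g},{b:g},{d:g}' for a,b,d in L],sep='\n')
    D['cmd']=list(c+.15*np.array([L[-1][1],L[-1][0],-L[-1][2]]));json.dump(D,open('obs.json','w'))
E
echo '{"obs":[[7.35,-0.5448],[7.4,-0.5917],[8.05,-1.1623],[8.1,-1.2206]],"cmd":[0.5464,0.0037,0.24]}'>obs.json
python3 -c "
from trk import *
rows([.06,.22,.45,.7,.9,1])"
```

```text
t0 8.2 w 0.864 v [-0.591  0.91   0.005] meas [0.54559564 0.00498559 0.23978185] cmd [0.5464 0.0037 0.24  ]
tip err now mm 110.5
-0.04,0.01,0
-0.15,0.03,0.02
-0.32,0.04,0.03
-0.49,0.02,0.05
-0.62,-0.03,0.07
-0.68,-0.09,0.08
-0.66,-0.14,0.08
-0.64,-0.19,0.08
-0.62,-0.24,0.08
-0.59,-0.28,0.08
-0.56,-0.33,0.08
-0.52,-0.37,0.08
```

```bash
python3 -m pendant '[0,-0.04,0.01,0,0,0,0, 0,-0.15,0.03,0.02,0,0,0, 0,-0.32,0.04,0.03,0,0,0, 0,-0.49,0.02,0.05,0,0,0, 0,-0.62,-0.03,0.07,0,0,0, 0,-0.68,-0.09,0.08,0,0,0, 0,-0.66,-0.14,0.08,0,0,0, 0,-0.64,-0.19,0.08,0,0,0, 0,-0.62,-0.24,0.08,0,0,0, 0,-0.59,-0.28,0.08,0,0,0, 0,-0.56,-0.33,0.08,0,0,0, 0,-0.52,-0.37,0.08,0,0,0]'
python3 -c "
from trk import *
look(['side'])
rows([])"
```

```text
clock: 9.4
tool_pos: [0.4905, -0.0724, 0.2284]
eef_rot: [0.707, 0.707, 0.0, -0.0]
contact_force: [0.0, -1.1, -1.4]
opening: 0.296
finger_force: 34.8
side 9.4 (array([-2.293e+00,  4.000e-04, -1.200e-03]), 4, np.float64(0.0004)) pred -2.297
t0 9.45 w 0.791 v [-0.591  0.909 -0.011] meas [ 0.48935858 -0.07114551  0.22821763] cmd [ 0.4909 -0.0743  0.228 ]
tip err now mm 2.8
0.05,-0.05,-0
0.09,-0.08,-0
0.14,-0.11,-0
0.18,-0.14,-0
0.23,-0.16,-0
0.28,-0.18,-0
0.32,-0.19,-0
0.37,-0.2,-0
0.42,-0.21,-0
0.47,-0.21,-0
0.52,-0.21,-0
0.57,-0.21,-0
```

```bash
python3 -m pendant '[0,0.05,-0.05,0,0,0,0, 0,0.09,-0.08,0,0,0,0, 0,0.14,-0.11,0,0,0,0, 0,0.18,-0.14,0,0,0,0, 0,0.23,-0.16,0,0,0,0, 0,0.28,-0.18,0,0,0,0, 0,0.32,-0.19,0,0,0,0, 0,0.37,-0.2,0,0,0,0, 0,0.42,-0.21,0,0,0,0, 0,0.47,-0.21,0,0,0,0, 0,0.52,-0.21,0,0,0,0, 0,0.57,-0.21,0,0,0,0]'
python3 -c "
from trk import *
look(['side'])
rows([])"
```

```text
clock: 10.65
tool_pos: [0.4598, 0.0129, 0.2283]
eef_rot: [0.707, 0.707, 0.0, 0.0]
contact_force: [0.3, 0.2, 0.0]
opening: 0.29
finger_force: 34.8
side 10.65 (array([-3.2186e+00, -2.0000e-04, -1.1000e-03]), 6, np.float64(0.0019)) pred -3.244
t0 10.7 w 0.703 v [-0.591  0.917 -0.162] meas [0.45976487 0.01444248 0.22822258] cmd [0.4594 0.0112 0.228 ]
tip err now mm 4.6
0.05,0.01,-0
0.1,0.02,-0
0.14,0.04,-0
0.18,0.05,-0
0.22,0.07,-0
0.26,0.1,-0
0.3,0.12,-0
0.33,0.15,-0
0.37,0.17,-0
0.4,0.2,-0
0.42,0.24,-0
0.45,0.27,-0
```

```bash
python3 -m pendant '[0,0.05,0.01,0,0,0,0, 0,0.1,0.02,0,0,0,0, 0,0.14,0.04,0,0,0,0, 0,0.18,0.05,0,0,0,0, 0,0.22,0.07,0,0,0,0, 0,0.26,0.1,0,0,0,0, 0,0.3,0.12,0,0,0,0, 0,0.33,0.15,0,0,0,0, 0,0.37,0.17,0,0,0,0, 0,0.4,0.2,0,0,0,0, 0,0.42,0.24,0,0,0,0, 0,0.45,0.27,0,0,0,0]'
python3 -c "
from trk import *
look(['side'])
rows([])"
```

```text
clock: 11.9
tool_pos: [0.5008, 0.0798, 0.2283]
eef_rot: [0.707, 0.707, 0.0, 0.0]
contact_force: [-0.1, 0.1, -0.8]
opening: 0.291
finger_force: 34.8
side 11.9 (array([-4.0239e+00,  3.0000e-04, -1.5000e-03]), 5, np.float64(0.0004)) pred -4.056
t0 11.95 w 0.608 v [-0.59   0.927 -0.267] meas [0.50159608 0.08094798 0.22833425] cmd [0.4999 0.0787 0.228 ]
tip err now mm 4.5
0.02,0.03,-0
0.05,0.07,-0
0.06,0.1,-0
0.08,0.14,-0
0.09,0.17,-0
0.11,0.21,-0
0.11,0.25,-0
0.12,0.28,-0
0.13,0.32,-0
0.13,0.36,-0
0.13,0.39,-0
0.13,0.43,-0
```

```bash
python3 -m pendant '[0,0.02,0.03,0,0,0,0, 0,0.05,0.07,0,0,0,0, 0,0.06,0.1,0,0,0,0, 0,0.08,0.14,0,0,0,0, 0,0.09,0.17,0,0,0,0, 0,0.11,0.21,0,0,0,0, 0,0.11,0.25,0,0,0,0, 0,0.12,0.28,0,0,0,0, 0,0.13,0.32,0,0,0,0, 0,0.13,0.36,0,0,0,0, 0,0.13,0.39,0,0,0,0, 0,0.13,0.43,0,0,0,0]'
python3 -c "
from trk import *
look(['side'])
rows([])"
```

```text
clock: 13.15
tool_pos: [0.5648, 0.0992, 0.2283]
eef_rot: [0.707, 0.707, -0.0, -0.0]
contact_force: [0.7, 0.3, -1.7]
opening: 0.29
finger_force: 34.8
side 13.15 (array([-4.7414e+00,  3.0000e-04, -1.1000e-03]), 6, np.float64(0.0003)) pred -4.744
t0 13.2 w 0.531 v [-0.59   0.927 -0.271] meas [0.56609691 0.09917639 0.22836197] cmd [0.5644 0.0982 0.228 ]
tip err now mm 1.5
-0,0.05,-0
-0.01,0.08,-0
-0.02,0.12,-0
-0.02,0.15,-0
-0.03,0.18,-0
-0.05,0.21,-0
-0.06,0.24,-0
-0.07,0.27,-0
-0.09,0.3,-0
-0.1,0.33,-0
-0.12,0.35,-0
-0.14,0.38,-0
```

```bash
python3 -m pendant '[0,0,0.05,0,0,0,0, 0,-0.01,0.08,0,0,0,0, 0,-0.02,0.12,0,0,0,0, 0,-0.02,0.15,0,0,0,0, 0,-0.03,0.18,0,0,0,0, 0,-0.05,0.21,0,0,0,0, 0,-0.06,0.24,0,0,0,0, 0,-0.07,0.27,0,0,0,0, 0,-0.09,0.3,0,0,0,0, 0,-0.1,0.33,0,0,0,0, 0,-0.12,0.35,0,0,0,0, 0,-0.14,0.38,0,0,0,0]'
python3 -c "
from trk import *
look(['side'])
rows([])"
```

```text
clock: 14.4
tool_pos: [0.6217, 0.0781, 0.2283]
eef_rot: [0.707, 0.707, -0.0, -0.0]
contact_force: [-0.7, -0.1, -1.0]
opening: 0.292
finger_force: 34.8
side 14.4 (array([-5.3716e+00,  2.0000e-04, -1.0000e-03]), 6, np.float64(0.0012)) pred -5.364
t0 14.45 w 0.462 v [-0.59   0.926 -0.261] meas [0.62263163 0.07719348 0.22833584] cmd [0.6214 0.0772 0.228 ]
tip err now mm 1.1
-0.03,0.04,-0
-0.05,0.06,-0
-0.07,0.08,-0
-0.1,0.1,-0
-0.12,0.12,-0
-0.14,0.13,-0
-0.17,0.15,-0
-0.19,0.16,-0
-0.21,0.18,-0
-0.24,0.19,-0
-0.26,0.2,-0
-0.29,0.21,-0
```

```bash
python3 -m pendant '[0,-0.03,0.04,0,0,0,0, 0,-0.05,0.06,0,0,0,0, 0,-0.07,0.08,0,0,0,0, 0,-0.1,0.1,0,0,0,0, 0,-0.12,0.12,0,0,0,0, 0,-0.14,0.13,0,0,0,0, 0,-0.17,0.15,0,0,0,0, 0,-0.19,0.16,0,0,0,0, 0,-0.21,0.18,0,0,0,0, 0,-0.24,0.19,0,0,0,0, 0,-0.26,0.2,0,0,0,0, 0,-0.29,0.21,0,0,0,0]'
python3 -c "
from trk import *
look(['wrist'])
rows([])"
```

```text
clock: 15.65
tool_pos: [0.6532, 0.0348, 0.2283]
eef_rot: [0.707, 0.707, 0.0, -0.0]
contact_force: [-0.2, -0.5, -1.5]
opening: 0.295
finger_force: 34.8
wrist 15.65 (array([-5.9139e+00,  7.0000e-04,  1.6000e-03]), 3, np.float64(0.0005)) pred -5.908
t0 15.7 w 0.396 v [-0.59   0.924 -0.255] meas [0.6534472  0.03333696 0.22833507] cmd [0.6529 0.0337 0.228 ]
tip err now mm 0.5
-0.04,0.01,-0
-0.06,0.02,-0
-0.09,0.03,-0
-0.11,0.03,-0
-0.14,0.04,-0
-0.16,0.04,-0
-0.18,0.04,-0
-0.21,0.04,-0
-0.23,0.04,-0
-0.25,0.04,-0
-0.28,0.04,-0
-0.3,0.04,-0
```

```bash
ls pics/*wrist*
```

```text
pics/wrist2.npz
pics/wrist2.png
pics/wrist3.npz
pics/wrist3.png
pics/wrist4.npz
pics/wrist4.png
pics/wrist_1565.npz
pics/wrist_1565.png
```

View pics/wrist_1565.png

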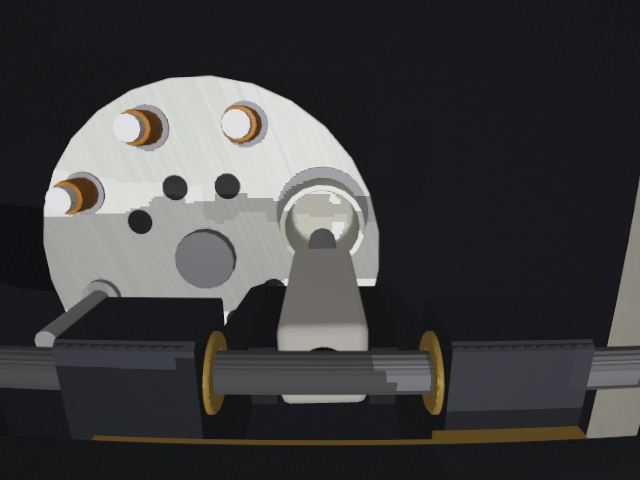

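```bash
python3 -m pendant '[0,-0.03,0.01,-0.15,0,0,0, 0,-0.05,0.02,-0.4,0,0,0, 0,-0.06,0.02,-0.6,0,0,0, 0,-0.06,0.02,-0.7,0,0,0, 0,-0.06,0.02,-0.7,0,0,0, 0,-0.06,0.02,-0.7,0,0,0, 0,-0.06,0.02,-0.7,0,0,0]'
python3 -c "
from h import *
snap('side','end.png');print(r.get_state()['qd'].round(3))"
```

```text
clock: 16.4
tool_pos: [0.6552, 0.026, 0.3316]
eef_rot: [0.707, 0.707, -0.001, -0.001]
contact_force: [0.2, 0.4, -1.2]
opening: 0.289
finger_force: 34.8
[-0.001 -0.     0.001 -0.006  0.002  0.004 -0.002]
```

View pics/end.png

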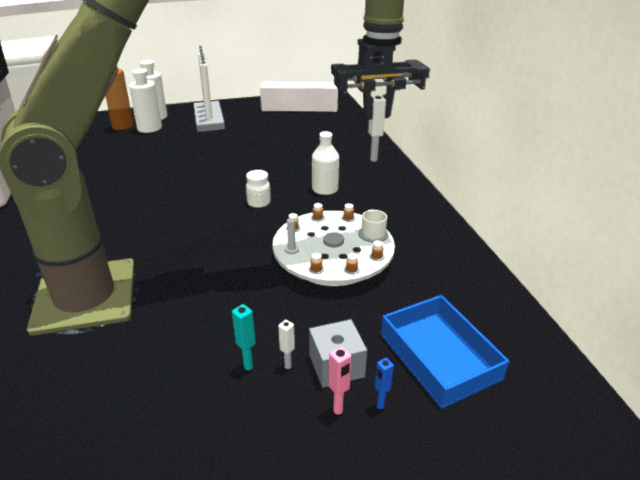

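The wrist view shows the nose (322,238) inside the cup mouth. The end view shows the pen upright and clear at (376,130), with everything else where it was.

```bash
python3 -c "
from plant import r
print(r.finish_job())"
```

```text
the job is handed in; nothing more can be done
None
```

The job is handed in, with no verdict returned: I pushed the carousel to about 0.9 rad/s (one turn in seven seconds) with the pen, then kept the tip about 3 cm above the cup's rim for about 6.8 s while it coasted at 0.39 rad/s or more, and the pen ended upright in the gripper, clear of everything, at 16.4 s.

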